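# Clamp a loaded tube rack on the orbital mixer with its cam lever

### The arm

A 6-joint arm with a two-finger parallel gripper is mounted at the origin on a cart in front of the work surface, level with it; the furniture and walls round the work are solid. World frame = base frame: x ahead of the robot, y to its left, z up, the work surface at z = 0. Lengths are in mm, angles in rad, forces in N, time in s.
With the tool pointing down it reaches from about 425 to 925 mm from the base axis. Payload 12.5 kg.
Tool frame: the origin (TCP) lies at the very end of the fingers, on their centre line; the grasp point (between the pads) lies 19 mm behind it; z points along the fingers, y is the line along which they close (so a half turn about z gives the same grasp; the last joint's range is limited). The gripper opens to 85 mm and grips with 20 to 120 N. Pads are 22 mm wide; open, the fingers measure 114 mm over their backs; the gripper's body (76 mm by 85 mm) begins 54 mm behind the grasp point. The pads swing forward as they close: fully open they stand 13 mm farther back than shut.
Start: joints at [-1.23, 0.491, 1.559, -0, 1.092, -0.106], TCP at [270.075, -563.653, 231.327] pointing down, gripper open.
Joint ranges: [-3.1, 3.1], [-0.84, 2.19], [0.05, 2.79], [-1.13, 4.28], [0.06, 2.93], [-2.69, 2.69]. Speed limits (rad/s): [2.22, 2.22, 2.79, 3.14, 3.14, 3.14].

### API

Orientations are given as [roll, pitch, yaw] about the fixed x, y, z axes, in that order (R = Rz(yaw) Ry(pitch) Rx(roll)).
In Python, from rig import monitor, optics, order gives the robot as it stands.
- The arm moves only by the tool play_rows, never from a script. Its argument "commands" is a list of rows, each an object with "slide": the shift along the world's x, y, z in mm, a list of three; "twist": the turn, a rotation vector about the world's x, y, z in degrees, a list of three; "grip": the opening, from 0 (shut) to 1 (fully open). A call has 1 to 5 rows; each row shifts and turns the commanded pose from where the row before left it; what a row does not reach is not made up. A row lasts 1/10 s, in which the tool goes at most 50 mm and 8.59 degrees, less where a joint would pass 70% of its speed; a pose out of reach is approached as far as the arm can. A call with a gripper value outside its range is refused whole. The fingers move at their own pace and stop on an object; "force" is the grip in N (left out, the last holds). Time passes only in rows, so rows that do not move let the fingers close. It gives the time, the measured TCP pose, the force, the opening and the grip force at its end, in the units of the state.
- monitor.observe(): the state, without advancing time (a new reading comes with each control period).
- optics.read_camera(name): name is "side" or "top" or "wrist"; returns a dict with "image" (420x560x3 uint8, red, green, blue), "fovy" (degrees; the focal length in pixels is half the picture's height over the tangent of half this angle, whatever the lens; pixels are square), "cx", "cy" (the principal point, pixels), "rvec" (rotation vector, rad) and "tvec" (3), from world to camera coordinates, as OpenCV has them. Camera axes: x right, y down, z forward; pixel columns grow to the right and rows downward; lengths in mm; the calibration is good to about 2 mm. A picture is of the moment at which its call begins. There is no depth.
- order.job_done(): hands the job in; it is judged then, once.
The state is a dict: "time_s": time; "qpos": joint angles; "dq": joint speeds; "tau": joint torques, N m; "ee_pos": TCP position; "tool_rot": TCP orientation; "contact_force": force on the tool from outside, world axes, zero at the start; "torque": the same for the moment, N m; "opening": finger opening in mm; "gripper_force": force on a finger pad.
Only numpy, scipy, OpenCV 4.12 (cv2) and the standard library are available. Lean on these libraries where they do the work, as an engineer would, in place of code of your own. Each camera call takes 0.05 s, during which the arm holds its last target. There are 200 camera calls.

### The job

Lock the loaded tube rack onto the mixer so that it can be started: push the sliding clamp up by the plate at its tail until its jaw has the rack snug and square against the fence at the far end, gently, without squeezing the rack hard. Then swing the clamp's cam lever back towards the robot and down, without forcing it, until it snaps past centre and lies flat with the rack clamped. Leave the things standing on the bench beside the mixer where they are.

Things in the scene. Friction and masses are not known exactly. Their poses are not given: they have to be found in the camera images.
- mixer: Low white orbital mixer, fixed on the bench; grey slotted platform 340 x 190 mm (x by y), top 62 mm above the origin (centre of its underside). x points away from the robot, along the clamp's travel. Across its far end stands an aluminium fence bar 36 mm high, square to x, bolted at a setting that varies and is not measured: its face is 85 to 115 mm ahead (+x) of the origin.
- carriage: Sliding clamp on the platform's middle slot, a block 40 mm wide from 65 mm behind to 20 mm ahead of the origin, which lies on the platform under the lever pivot; axes as the mixer's. Slides along x only, up to 95 mm. Lever open: steady drag about 6 N, stays where left. Once the lever is turned by 0.15 rad the cam draws its T-nut tight and it is locked.
- push_plate (a point): Middle of the rear face (the side towards the robot) of the upright plate at the tail of the clamp, 46 mm wide, from 1 to 31 mm above the platform; this point is 16.5 mm above the platform and 65 mm behind the pivot. Push here towards +x of the mixer.
- jaw: Rubber-faced jaw bar across the clamp's front, 160 mm wide, 34 mm high. Origin: centre of its face, 50 mm ahead of the pivot, 22 mm above the platform. Sprung: yields 1 mm per 5 N, up to 9 mm. Closing the lever drives it about 4 mm forward: some 20 N of clamping if it was touching the seated rack, too little if a gap over 2 mm was left.
- lever_pivot (a point): Pivot of the cam lever, 40 mm above the platform, in the mid-plane of the clamp. The lever turns about the mixer's y axis, in the upright plane along the clamp's travel.
- lever_paddle (a point): Centre of the lever's black paddle grip, 72 mm from the pivot. The paddle is 27 mm wide (along the mixer's y), 40 mm long and 9 mm thick; its end is 92 mm from the pivot.
- lever (a joint): Cam lever angle, rad. 0: open, leaning 0.3 from upright away from the robot. Grows as it swings over the top towards the robot and down. Resistance rises to about 0.55 N m (8 N at the paddle) near 0.8, is nil at dead centre 1.62; beyond, it snaps by itself to its stop at 1.87: level, paddle towards the robot, 40 mm above the platform. Released before dead centre it springs back.
- rack: Orange tube rack 100 x 150 x 50 mm (x, y, z) with eight capped blood tubes fixed in it, rising 92 mm above its underside (none in the row nearest the robot); about 0.2 kg, loose and a little askew on the platform between jaw and fence, which its long sides face. Origin: centre of its underside. Slides with 1 to 3 N.
- vial_center (a point): Bystander: white reagent bottle with black cap, 38 mm across, 105 mm high, on the bench to the right of the mixer; point half-way up.
- small_bottle_center (a point): Bystander: small white dropper bottle, 29 mm across, 78 mm high, next to the black-capped one; point half-way up.
- carton_center (a point): Bystander: reagent kit carton 49 x 68 x 53 mm to the right of the mixer; point half-way up.

How it is judged:
By the outcome, as a careful person would: the job done as asked, in the order asked, and still so for the second after the job is handed in, with the robot touching nothing.
It also fails if it takes over 45 s, if anything falls off the work surface, if the arm or the gripper's body presses on something with over 40 N, if the wrist force passes 120 N, or if a joint passes its speed limit or range.

## Working session

There is one attempt and no reset: what is moved stays moved. The work goes in short steps, Python scripts to look and compute and a tool call to move; the robot and the scene stay as the last step left them, time stands still between calls to the robot, and variables do not carry over. Pictures are saved under pics/ and viewed, at most 10 in all, crops included, and the job is handed in when it is done.

Besides the shell and the picture viewer there is one more tool, called after "Call:" as name([rows], argument=value, ...), one row to a line, values as JSON. play_rows: Moves the arm, as the interface text tells. Its arguments: {"type":"object","properties":{"commands":{"type":"array"},"force":{"type":"number"}},"required":["commands"]}

```bash
mkdir -p pics; cat > h.py <<'E'
import numpy as np,cv2
from rig import monitor,optics,order
def cam(n):
    d=optics.read_camera(n);im=d["image"];f=im.shape[0]/2/np.tan(np.radians(d["fovy"])/2)
    K=np.array([[f,0,d["cx"]],[0,f,d["cy"]],[0,0,1]]);R=cv2.Rodrigues(np.array(d["rvec"],float))[0]
    return im,K,R,np.array(d["tvec"],float).ravel()
def ray(c,uv):
    im,K,R,t=c;return -R.T@t,R.T@np.linalg.inv(K)@np.array([uv[0],uv[1],1.])
def onz(c,uv,z):
    o,d=ray(c,uv);return o+d*(z-o[2])/d[2]
def proj(c,p):
    im,K,R,t=c;q=K@(R@np.array(p,float)+t);return q[:2]/q[2]
def save(c,n,crop=None,s=1):
    im=c[0][:,:,::-1]
    if crop: a,b,w,h=crop;im=im[b:b+h,a:a+w]
    cv2.imwrite("pics/"+n,cv2.resize(im,None,fx=s,fy=s,interpolation=cv2.INTER_CUBIC))
E
python3 - <<'E'
from h import *
for n in("top","side"):
    c=cam(n);save(c,n+"0.png",s=1.4);np.set_printoptions(precision=3,suppress=True)
    print(n,c[1][0,0],c[1][:2,2],-c[2].T@c[3],c[2][2])
print(monitor.observe())
E
```

```text
top 392.6612480415184 [274.282 213.625] [ 515.818 -194.873  984.731] [ 0.093 -0.03  -0.995]
side 524.7808049219376 [266.896 208.629] [322.591 535.53  467.345] [ 0.312 -0.867 -0.389]
{'time_s': 0.1, 'qpos': array([-1.23 ,  0.492,  1.559, -0.   ,  1.092, -0.106]), 'dq': array([ 0.   , -0.003, -0.003,  0.002,  0.001,  0.001]), 'tau': array([  0.002, -61.945, -26.203,  -0.   ,   0.003,  -0.   ]), 'ee_pos': array([ 270.003, -563.425,  230.776]), 'tool_rot': array([-3.141, -0.   ,  0.447]), 'contact_force': array([-0.593, -0.032, -0.312]), 'torque': array([0.024, 0.013, 0.03 ]), 'gripper_force': 0.0, 'opening': 85.47224007551381}
```

View pics/top0.png

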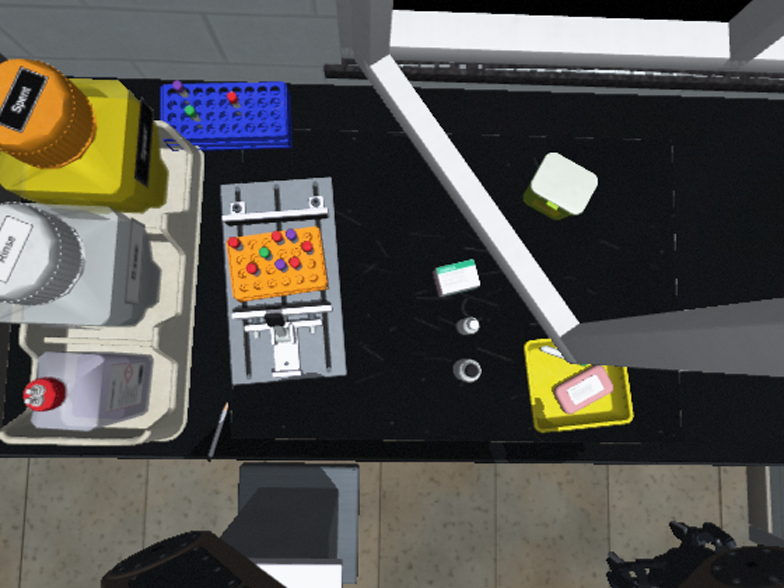

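View pics/side0.png

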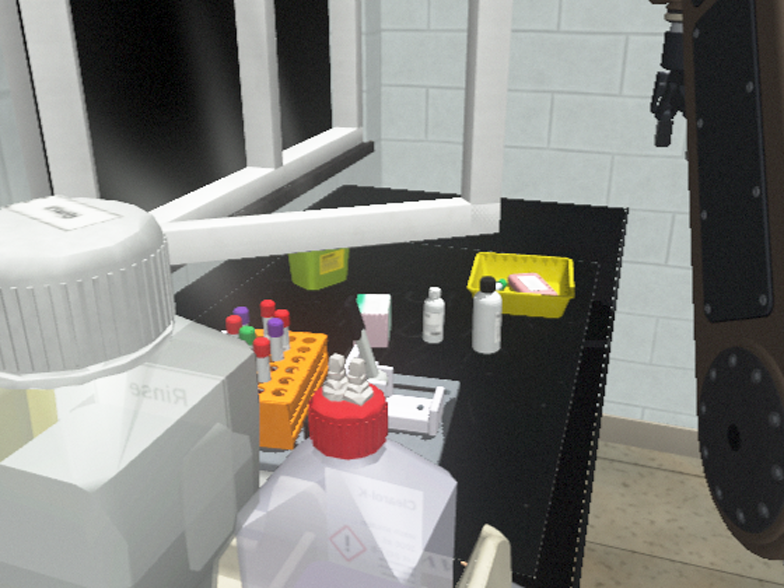

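Top view (784-px scale): mixer platform corners are about (221,185), (331,178), (345,375), (231,384). The push plate is near (287,373), the lever paddle (275,319), the fence (275,215) and the bottles (467,325/370). I'll zoom in and measure.

```bash
python3 - <<'E'
from h import *
np.set_printoptions(precision=1,suppress=True)
c=cam("top");save(c,"top1.png",(140,115,125,170),s=3.5)
P=[onz(c,np.array(p)/1.4,62)for p in[(221,185),(331,178),(345,375),(231,384)]]
print(np.array(P)); print([np.linalg.norm(P[i]-P[i-1]) for i in range(4)],np.mean(P,0))
for p,z in[((467,366),105),((470,322),78),((458,270),53)]:print(onz(c,np.array(p)/1.4,z))
# overhead bar: triangulate corner: top (565,350)? side 
E
```

```text
[[ 791.9   58.5   62. ]
 [ 809.1 -128.    62. ]
 [ 474.2 -159.8   62. ]
 [ 456.7   27.5   62. ]]
[np.float64(336.6589274279569), np.float64(187.3240644100685), np.float64(336.3722751506428), np.float64(188.05683391905836)] [633.  -50.4  62. ]
[ 493.4 -355.6  105. ]
[ 565.3 -365.4   78. ]
[ 655.7 -349.2   53. ]
```

View pics/top1.png

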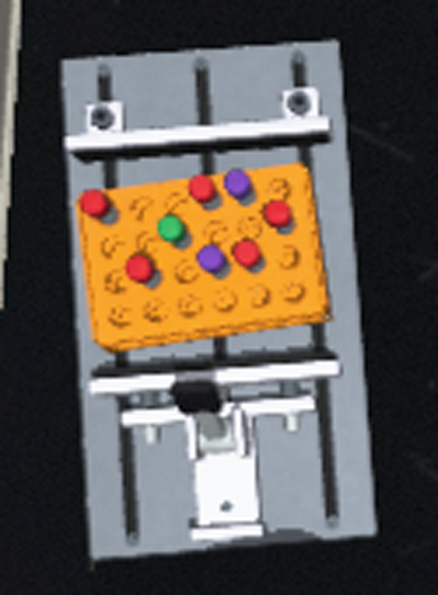

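```bash
python3 - <<'E'
from h import *
np.set_printoptions(precision=1,suppress=True)
c=cam("top");s=cam("side")
def tri(a,b):
    o1,d1=ray(c,np.array(a)/1.4);o2,d2=ray(s,np.array(b)/1.4)
    A=np.c_[d1,-d2];k=np.linalg.lstsq(A,o2-o1,rcond=None)[0]
    p,q=o1+d1*k[0],o2+d2*k[1];return (p+q)/2,np.linalg.norm(p-q)
print("bar corner",tri((575,345),(485,215)));print("bar far",tri((375,60),(350,135)),tri((385,62),(170,240)))
cr=lambda u,v:(u/3.5+140,v/3.5+115)
P=np.array([onz(c,cr(*p),62)for p in[(62,60),(338,41),(376,535),(93,557)]]);print(P)
O=P.mean(0);x=(P[0]+P[1]-P[2]-P[3])[:2];x/=np.linalg.norm(x);y=np.array([-x[1],x[0]]);print("origin",O,"yaw",np.arctan2(x[1],x[0]))
def loc(p):return np.array([(p-O)[:2]@x,(p-O)[:2]@y,p[2]])
for n,p,z in[("fenceL",(72,149),98),("fenceR",(328,134),98),("plateL",(192,537),93),("plateR",(262,534),93),("jawL",(92,382),101),("jawR",(338,363),101),("jawrearL",(92,392),101),("rackNL",(92,350),112),("rackNR",(330,318),112),("rackFL",(78,190),112),("rackFR",(305,163),112),("paddle",(200,397),171),("paddletop",(198,383),190)]:
    p=onz(c,cr(*p),z);print(n,p,loc(p))
for q in ((362,340),(358,300),(437,395)):
    pass
# side ray of lever tip intersected with clamp mid-plane
o,d=ray(s,np.array((360,302))/1.4)
print("side lever tip",end=" ")
m=np.array([onz(c,cr(227,535),93)[0],onz(c,cr(227,535),93)[1]]);k=((m-o[:2])@y)/(d[:2]@y);p=o+d*k;print(p,loc(p))
E
```

```text
bar corner (array([ 526.3, -516.4,  144. ]), np.float64(5.900294079446094))
bar far (array([ 732.1, -225.5,  359.4]), np.float64(230.73158605244447)) (array([ 921.9, -230. ,  169.8]), np.float64(76.39527696044259))
[[ 791.9   58.9   62. ]
 [ 810.2 -128.3   62. ]
 [ 474.3 -162.1   62. ]
 [ 457.    23.9   62. ]]
origin [633.3 -51.9  62. ] yaw 0.10220174583060701
fenceL [722.   39.9  98. ] [97.6 82.3 98. ]
fenceR [ 736. -126.   98.] [ 94.6 -84.1  98. ]
plateL [472.6 -45.8  93. ] [-159.3   22.5   93. ]
plateR [475.2 -90.3  93. ] [-161.2  -22.    93. ]
jawL [570.2  19.9 101. ] [-55.5  77.9 101. ]
jawR [ 585.4 -136.6  101. ] [-56.4 -79.3 101. ]
jawrearL [563.8  19.6 101. ] [-61.9  78.3 101. ]
rackNL [589.8  18.1 112. ] [-36.2  74.1 112. ]
rackNR [ 613.2 -131.5  112. ] [-28.2 -77.1 112. ]
rackFL [692.2  31.3 112. ] [ 67.   76.7 112. ]
rackFR [ 713.2 -112.8  112. ] [ 73.2 -68.7 112. ]
paddle [558.2 -60.6 171. ] [-75.6  -1.  171. ]
paddletop [565.3 -62.3 190. ] [-68.8  -3.4 190. ]
side lever tip [551.  -60.1 188. ] [-82.7   0.3 188. ]
```

Call:
play_rows([
  {"slide": [14.5, 41, 0], "twist": [0, 0, -1.7], "grip": 0},
  {"slide": [14.5, 41, 0], "twist": [0, 0, -1.7], "grip": 0},
  {"slide": [14.5, 41, 0], "twist": [0, 0, -1.7], "grip": 0},
  {"slide": [14.5, 41, 0], "twist": [0, 0, -1.7], "grip": 0},
  {"slide": [14.5, 41, 0], "twist": [0, 0, -1.7], "grip": 0},
], force=40)

```text
time_s: 0.75
ee_pos: [342.8, -357.0, 231.3]
tool_rot: [3.141, -0.0, 0.297]
contact_force: [0.6, 0.2, -0.1]
opening: 12.2
gripper_force: 0.0
```

Call:
play_rows([
  {"slide": [14.5, 41, 0], "twist": [0, 0, -1.7], "grip": 0},
  {"slide": [14.5, 41, 0], "twist": [0, 0, -1.7], "grip": 0},
  {"slide": [14.5, 41, 0], "twist": [0, 0, -1.7], "grip": 0},
  {"slide": [14.5, 41, 0], "twist": [0, 0, -1.7], "grip": 0},
  {"slide": [14.5, 41, 0], "twist": [0, 0, -1.7], "grip": 0},
])

```text
time_s: 1.25
ee_pos: [415.3, -152.0, 231.5]
tool_rot: [3.141, -0.0, 0.149]
contact_force: [1.2, -0.2, 0.4]
opening: 0.3
gripper_force: 0.0
```

Call:
play_rows([
  {"slide": [14.5, 41, 0], "twist": [0, 0, -1.7], "grip": 0},
  {"slide": [14.5, 41, 0], "twist": [0, 0, -1.5], "grip": 0},
  {"slide": [0, 0, 0], "twist": [0, 0, 0], "grip": 0},
])

```text
time_s: 1.55
ee_pos: [444.9, -67.9, 231.4]
tool_rot: [-3.141, -0.0, 0.098]
contact_force: [0.3, 0.3, -0.1]
opening: 0.1
gripper_force: 0.0
```

Call:
play_rows([
  {"slide": [-1, -1, -39], "twist": [0, 0, 0], "grip": 0},
  {"slide": [-1, -1.5, -39], "twist": [0, 0, 0], "grip": 0},
  {"slide": [0, 0, -39], "twist": [0, 0, 0], "grip": 0},
  {"slide": [0, 0, -37], "twist": [0, 0, 0], "grip": 0},
  {"slide": [0, 0, 0], "twist": [0, 0, 0], "grip": 0},
])

```text
time_s: 2.05
ee_pos: [440.3, -74.1, 74.2]
tool_rot: [-3.139, 0.006, 0.094]
contact_force: [0.2, 0.3, 0.7]
opening: -0.1
gripper_force: 0.0
```

```bash
python3 - <<'E'
from h import *
s=cam("side");save(s,"side1.png",(170,170,180,150),s=4)
print(monitor.observe()["ee_pos"],monitor.observe()["contact_force"])
E
```

```text
[441.23799639 -74.31670261  76.32719213] [ 0.32311053 -0.20459817  0.07500491]
```

View pics/side1.png

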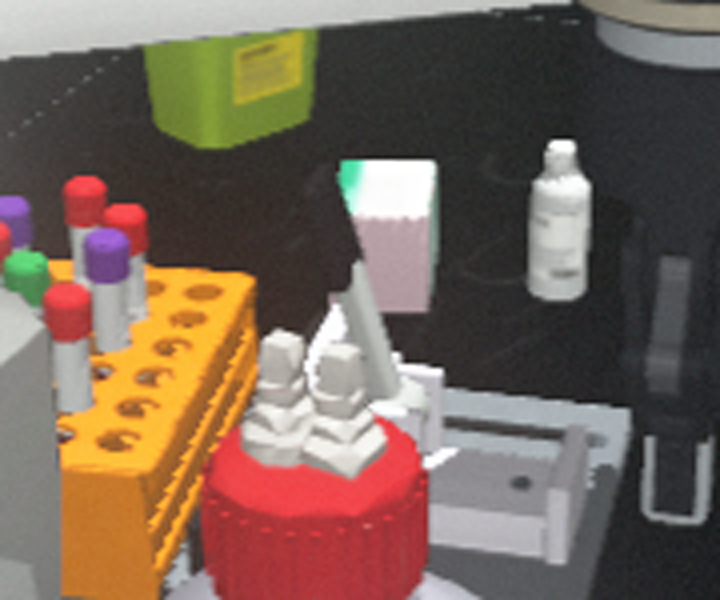

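The close-up side view shows the finger at (675,500), just behind the push plate (570,500). The lever leans away and the rack sits ahead of the jaw. I'll start the push.

Call:
play_rows([
  {"slide": [8, 2, 0], "twist": [0, 0, 0], "grip": 0},
  {"slide": [6, 2, 0], "twist": [0, 0, 0], "grip": 0},
  {"slide": [4, 0.4, 0], "twist": [0, 0, 0], "grip": 0},
  {"slide": [4, 0.4, 0], "twist": [0, 0, 0], "grip": 0},
  {"slide": [4, 0.4, 0], "twist": [0, 0, 0], "grip": 0},
])

```text
time_s: 2.6
ee_pos: [467.5, -68.7, 78.0]
tool_rot: [-3.141, 0.001, 0.095]
contact_force: [-7.2, -1.2, 4.0]
opening: -0.1
gripper_force: 3.2
```

Call:
play_rows([
  {"slide": [3, 0.3, 0], "twist": [0, 0, 0], "grip": 0},
  {"slide": [3, 0.3, 0], "twist": [0, 0, 0], "grip": 0},
  {"slide": [3, 0.3, 0], "twist": [0, 0, 0], "grip": 0},
])

```text
time_s: 2.9
ee_pos: [476.4, -67.8, 77.9]
tool_rot: [-3.141, 0.002, 0.095]
contact_force: [-7.2, -1.8, 5.2]
opening: 0.1
gripper_force: 3.7
```

Call:
play_rows([
  {"slide": [2, 0.2, 0], "twist": [0, 0, 0], "grip": 0},
  {"slide": [2, 0.2, 0], "twist": [0, 0, 0], "grip": 0},
  {"slide": [2, 0.2, 0], "twist": [0, 0, 0], "grip": 0},
])

```text
time_s: 3.2
ee_pos: [482.2, -67.2, 77.9]
tool_rot: [-3.141, 0.002, 0.095]
contact_force: [-6.2, -0.3, 5.5]
opening: 0.2
gripper_force: 3.6
```

Call:
play_rows([
  {"slide": [2, 0.2, 0], "twist": [0, 0, 0], "grip": 0},
  {"slide": [2, 0.2, 0], "twist": [0, 0, 0], "grip": 0},
  {"slide": [2, 0.2, 0], "twist": [0, 0, 0], "grip": 0},
  {"slide": [2, 0.2, 0], "twist": [0, 0, 0], "grip": 0},
])

```text
time_s: 3.6
ee_pos: [490.1, -66.4, 77.9]
tool_rot: [-3.141, 0.002, 0.095]
contact_force: [-7.0, -0.9, 5.4]
opening: -0.3
gripper_force: 3.7
```

Call:
play_rows([
  {"slide": [1.5, 0.1, 0], "twist": [0, 0, 0], "grip": 0},
  {"slide": [1.5, 0.2, 0], "twist": [0, 0, 0], "grip": 0},
  {"slide": [1.5, 0.1, 0], "twist": [0, 0, 0], "grip": 0},
])

```text
time_s: 3.9
ee_pos: [494.6, -66.0, 77.9]
tool_rot: [-3.141, 0.002, 0.095]
contact_force: [-7.7, 0.2, 5.3]
opening: -0.3
gripper_force: 3.7
```

```bash
python3 - <<'E'
from h import *
c=cam("top");save(c,"top2.png",(140,115,125,170),s=3.5)
print(monitor.observe()["ee_pos"],monitor.observe()["contact_force"])
E
```

```text
[494.8162837  -65.94990325  77.86823616] [-6.31269466  0.57844991  5.34522   ]
```

View pics/top2.png

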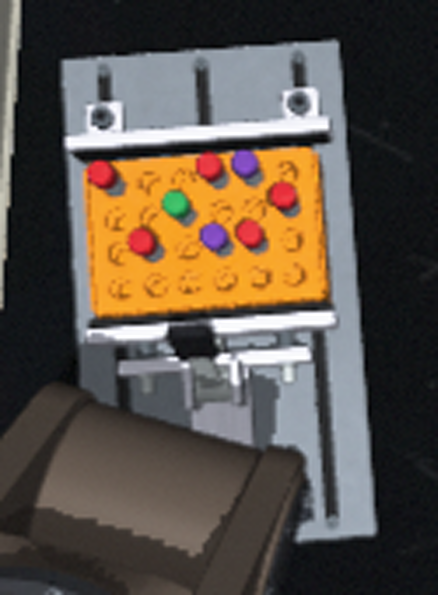

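The rack is square to the jaw and nearly at the fence (the gap at crop row ~150 is small). From here I'll go in small steps.

Call:
play_rows([
  {"slide": [1, 0.1, 0], "twist": [0, 0, 0], "grip": 0},
  {"slide": [1, 0.1, 0], "twist": [0, 0, 0], "grip": 0},
  {"slide": [1, 0.1, 0], "twist": [0, 0, 0], "grip": 0},
])

```text
time_s: 4.25
ee_pos: [497.5, -65.6, 77.8]
tool_rot: [-3.141, 0.002, 0.095]
contact_force: [-7.5, -0.5, 5.4]
opening: 0.2
gripper_force: 3.6
```

Call:
play_rows([
  {"slide": [1, 0.1, 0], "twist": [0, 0, 0], "grip": 0},
  {"slide": [1, 0.1, 0], "twist": [0, 0, 0], "grip": 0},
])

```text
time_s: 4.45
ee_pos: [499.5, -65.4, 77.8]
tool_rot: [-3.141, 0.002, 0.095]
contact_force: [-8.0, -0.1, 5.7]
opening: -0.0
gripper_force: 3.6
```

Call:
play_rows([
  {"slide": [1, 0.1, 0], "twist": [0, 0, 0], "grip": 0},
  {"slide": [0, 0, 0], "twist": [0, 0, 0], "grip": 0},
])

```text
time_s: 4.65
ee_pos: [500.7, -65.3, 77.8]
tool_rot: [-3.141, 0.002, 0.095]
contact_force: [-6.2, 0.3, 4.5]
opening: -0.1
gripper_force: 3.1
```

Call:
play_rows([
  {"slide": [1, 0.1, 0], "twist": [0, 0, 0], "grip": 0},
  {"slide": [0, 0, 0], "twist": [0, 0, 0], "grip": 0},
])

```text
time_s: 4.85
ee_pos: [501.7, -65.2, 77.8]
tool_rot: [-3.141, 0.002, 0.095]
contact_force: [-6.4, 0.2, 4.5]
opening: 0.1
gripper_force: 3.2
```

Call:
play_rows([
  {"slide": [1, 0.1, 0], "twist": [0, 0, 0], "grip": 0},
  {"slide": [0, 0, 0], "twist": [0, 0, 0], "grip": 0},
])

```text
time_s: 5.05
ee_pos: [502.7, -65.1, 77.8]
tool_rot: [-3.141, 0.002, 0.095]
contact_force: [-6.6, 0.5, 4.9]
opening: 0.1
gripper_force: 3.2
```

Call:
play_rows([
  {"slide": [1, 0.1, 0], "twist": [0, 0, 0], "grip": 0},
  {"slide": [0, 0, 0], "twist": [0, 0, 0], "grip": 0},
])

```text
time_s: 5.25
ee_pos: [503.6, -65.0, 77.8]
tool_rot: [-3.141, 0.002, 0.095]
contact_force: [-7.0, -0.1, 4.3]
opening: -0.2
gripper_force: 3.2
```

Call:
play_rows([
  {"slide": [1, 0.1, 0], "twist": [0, 0, 0], "grip": 0},
  {"slide": [0, 0, 0], "twist": [0, 0, 0], "grip": 0},
])

```text
time_s: 5.45
ee_pos: [504.7, -64.9, 77.9]
tool_rot: [-3.141, 0.002, 0.095]
contact_force: [-7.1, 0.7, 4.7]
opening: -0.0
gripper_force: 3.2
```

Call:
play_rows([
  {"slide": [1, 0.1, 0], "twist": [0, 0, 0], "grip": 0},
  {"slide": [0, 0, 0], "twist": [0, 0, 0], "grip": 0},
])

```text
time_s: 5.65
ee_pos: [505.7, -64.8, 77.9]
tool_rot: [-3.141, 0.002, 0.095]
contact_force: [-5.8, -0.0, 4.4]
opening: 0.1
gripper_force: 3.2
```

```bash
python3 - <<'E'
from h import *
c=cam("top");save(c,"top3.png",(150,140,100,80),s=7)
print(monitor.observe()["ee_pos"],monitor.observe()["contact_force"])
E
```

```text
[505.64178389 -64.82692579  77.84142129] [-6.7546293   0.18802588  4.65186969]
```

View pics/top3.png

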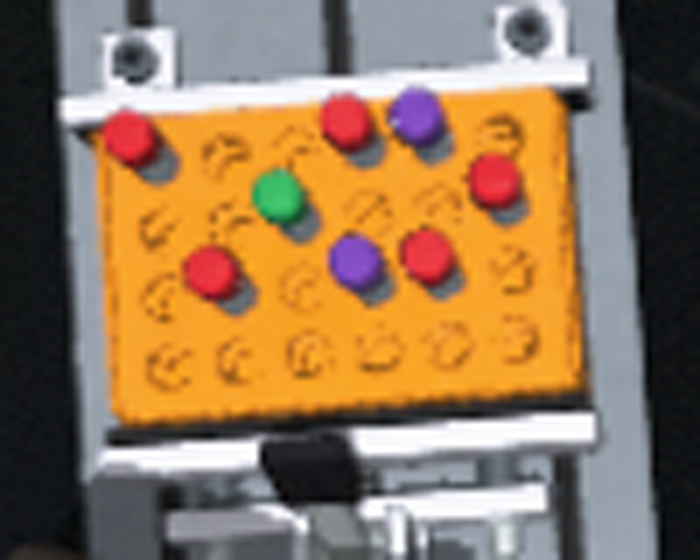

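The rack is now almost touching the fence (crop row ~90–115). I'll continue until the force rises.

Call:
play_rows([
  {"slide": [1, 0.1, 0], "twist": [0, 0, 0], "grip": 0},
  {"slide": [0, 0, 0], "twist": [0, 0, 0], "grip": 0},
])

```text
time_s: 5.9
ee_pos: [506.7, -64.7, 77.9]
tool_rot: [-3.141, 0.002, 0.095]
contact_force: [-6.6, 0.7, 4.4]
opening: 0.3
gripper_force: 3.2
```

Call:
play_rows([
  {"slide": [1, 0.1, 0], "twist": [0, 0, 0], "grip": 0},
  {"slide": [0, 0, 0], "twist": [0, 0, 0], "grip": 0},
])

```text
time_s: 6.1
ee_pos: [507.5, -64.7, 77.9]
tool_rot: [-3.141, 0.002, 0.095]
contact_force: [-8.2, 0.5, 5.0]
opening: -0.1
gripper_force: 3.6
```

Call:
play_rows([
  {"slide": [1, 0.1, 0], "twist": [0, 0, 0], "grip": 0},
  {"slide": [0, 0, 0], "twist": [0, 0, 0], "grip": 0},
])

```text
time_s: 6.3
ee_pos: [508.1, -64.5, 77.8]
tool_rot: [-3.141, 0.003, 0.095]
contact_force: [-9.0, -0.7, 7.2]
opening: 0.1
gripper_force: 4.7
```

Call:
play_rows([
  {"slide": [1, 0.1, 0], "twist": [0, 0, 0], "grip": 0},
  {"slide": [0, 0, 0], "twist": [0, 0, 0], "grip": 0},
])

```text
time_s: 6.5
ee_pos: [508.7, -64.4, 77.8]
tool_rot: [-3.141, 0.004, 0.095]
contact_force: [-11.6, -1.5, 8.0]
opening: 0.0
gripper_force: 5.9
```

Call:
play_rows([
  {"slide": [0.7, 0.1, 0], "twist": [0, 0, 0], "grip": 0},
  {"slide": [0, 0, 0], "twist": [0, 0, 0], "grip": 0},
])

```text
time_s: 6.7
ee_pos: [509.0, -64.4, 77.8]
tool_rot: [-3.141, 0.005, 0.095]
contact_force: [-13.5, -3.0, 9.9]
opening: -0.2
gripper_force: 7.0
```

```bash
python3 - <<'E'
from h import *
c=cam("top");cv2.imwrite("pics/raw4.png",c[0][:,:,::-1]);np.set_printoptions(precision=1,suppress=True)
print(monitor.observe()["ee_pos"],monitor.observe()["contact_force"])
# orange far/near edges on z=112, in mixer frame
O=np.array([633.2,-51.3]);a=.095;X=np.array([np.cos(a),np.sin(a)]);Y=np.array([-X[1],X[0]])
h=cv2.cvtColor(c[0],cv2.COLOR_RGB2HSV);m=((h[...,0]>8)&(h[...,0]<22)&(h[...,1]>150)&(h[...,2]>140)).astype(np.uint8)
n,l,st,_=cv2.connectedComponentsWithStats(m[115:285,140:265]);k=1+np.argmax(st[1:,4]);ys,xs=np.nonzero(l==k)
P=np.array([onz(c,(u+140,v+115),112)[:2] for u,v in zip(xs,ys)])-O;L=np.c_[P@X,P@Y]
for w in(-60,-40,-20,0,20,40,60):
    q=L[abs(L[:,1]-w)<4,0];print(w,q.min(),q.max())
E
```

```text
[509.  -64.4  77.8] [-13.   -3.3   9.4]
-60 -1.4965389994517262 96.51313848088618
-40 -0.5111405609401117 95.64098792893869
-20 -1.2809498620755666 94.77052876207905
0 -1.7214099575564477 96.19005328584036
20 -2.324659216165452 95.3205401723628
40 -1.3424052225028957 94.45270883877083
60 -1.945131960376637 79.91654759378508
```

Call:
play_rows([
  {"slide": [-4, -0.4, 0], "twist": [0, 0, 0], "grip": 0},
  {"slide": [-20, -2, 0], "twist": [0, 0, 0], "grip": 0},
  {"slide": [-20, -2, 20], "twist": [0, 0, 0], "grip": 0},
  {"slide": [-20, -2, 45], "twist": [0, 0, 0], "grip": 0},
  {"slide": [0, 0, 45], "twist": [0, 0, 0], "grip": 0},
])

```text
time_s: 7.25
ee_pos: [445.0, -70.8, 188.5]
tool_rot: [-3.141, 0.002, 0.094]
contact_force: [0.8, 0.2, -0.3]
opening: 0.3
gripper_force: 0.0
```

Call:
play_rows([
  {"slide": [0, 0, 45], "twist": [0, 0, 0], "grip": 0},
  {"slide": [0, 0, 0], "twist": [0, 0, 0], "grip": 0},
])

```text
time_s: 7.45
ee_pos: [449.2, -71.5, 238.0]
tool_rot: [3.138, -0.01, 0.094]
contact_force: [-0.2, -0.4, -1.4]
opening: -0.0
gripper_force: 0.0
```

```bash
python3 - <<'E'
from h import *
c=cam("top");save(c,"top5.png",(150,140,100,110),s=5.4);s=cam("side");save(s,"side5.png",(170,170,180,150),s=4)
print(monitor.observe()["ee_pos"],monitor.observe()["contact_force"])
cv2.imwrite("pics/both5.png",np.hstack([cv2.resize(cv2.imread("pics/top5.png"),(400,440)),cv2.resize(cv2.imread("pics/side5.png"),(400,440))]))
E
```

```text
[447.53686936 -71.03606717 233.53975   ] [-0.78957659 -0.14234327 -0.03479217]
```

View pics/both5.png

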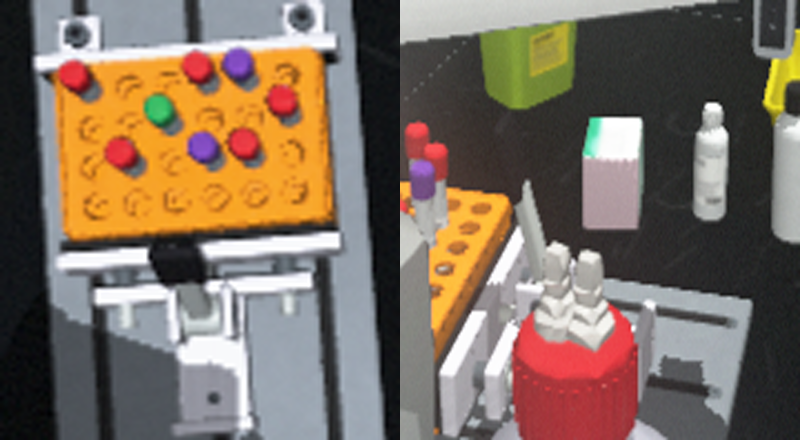

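Rack is against the fence and jaw touching it, black paddle at (178,263) in the left half. Next I'll work out the lever path.

```bash
python3 - <<'E'
from h import *
np.set_printoptions(precision=1,suppress=True)
c=cam("top");a=.095;X=np.array([np.cos(a),np.sin(a),0])
f=lambda u,v,z:onz(c,(150+u/4,140+v/4),z)
pl=f(213,432,93);print("plate",pl,"pivot",pl+65*X);print("paddle",f(178,263,171),"pivot",f(178,263,171)-21*X)
pv=np.array([584.6,-57.6,102.])
prev=None
for p in np.r_[-.3,-.1:1.56:.15]:
    C=75*np.array([-np.sin(p),np.cos(p)])+4.5*np.array([np.cos(p),np.sin(p)])
    if p<0: C[0]=92*np.sin(-p)+4.5
    T=pv+(C[0]+11)*X+[0,0,C[1]];print("%.2f"%p,T,T-prev if prev is not None else "");prev=T
E
```

```text
plate [518.5 -62.9  93. ] pivot [583.2 -56.8  93. ]
paddle [605.1 -53.5 171. ] pivot [584.2 -55.5 171. ]
-0.30 [627.1 -53.6 172.3] 
-0.10 [609.2 -55.3 176.2] [-17.9  -1.7   3.9]
0.05 [596.3 -56.5 177.1] [-12.9  -1.2   1. ]
0.20 [585.1 -57.6 176.4] [-11.2  -1.1  -0.7]
0.35 [574.2 -58.6 174. ] [-11.   -1.   -2.4]
0.50 [563.7 -59.6 170. ] [-10.5  -1.   -4. ]
0.65 [553.9 -60.5 164.4] [-9.8 -0.9 -5.5]
0.80 [545.1 -61.4 157.5] [-8.8 -0.8 -6.9]
0.95 [537.4 -62.1 149.3] [-7.7 -0.7 -8.2]
1.10 [531.  -62.7 140. ] [-6.4 -0.6 -9.3]
1.25 [526.1 -63.2 129.9] [ -4.9  -0.5 -10.1]
1.40 [522.7 -63.5 119.2] [ -3.4  -0.3 -10.7]
1.55 [521.  -63.7 108.1] [ -1.7  -0.2 -11.1]
```

Call:
play_rows([
  {"slide": [45, 4.4, 0], "twist": [0, 0, 0], "grip": 0},
  {"slide": [45, 4.4, 0], "twist": [0, 0, 0], "grip": 0},
  {"slide": [45, 4.4, 0], "twist": [0, 0, 0], "grip": 0},
  {"slide": [45, 4.4, 0], "twist": [0, 0, 0], "grip": 0},
  {"slide": [11, 1, 0], "twist": [0, 0, 0], "grip": 0},
])

```text
time_s: 8.1
ee_pos: [641.1, -51.8, 229.5]
tool_rot: [-3.141, 0.002, 0.095]
contact_force: [-0.8, -0.7, -0.6]
opening: 0.1
gripper_force: 0.0
```

Call:
play_rows([
  {"slide": [0, 0, -28], "twist": [0, 0, 0], "grip": 0},
  {"slide": [0, 0, -28], "twist": [0, 0, 0], "grip": 0},
  {"slide": [0, 0, 0], "twist": [0, 0, 0], "grip": 0},
  {"slide": [0, 0, 0], "twist": [0, 0, 0], "grip": 0},
])

```text
time_s: 8.5
ee_pos: [637.9, -52.4, 175.8]
tool_rot: [-3.141, 0.002, 0.094]
contact_force: [-0.4, 0.2, 0.8]
opening: 0.3
gripper_force: 0.0
```

Call:
play_rows([
  {"slide": [-7, -0.5, 0], "twist": [0, 0, 0], "grip": 0},
  {"slide": [-6, -0.4, 0], "twist": [0, 0, 0], "grip": 0},
  {"slide": [-6, -0.6, 0], "twist": [0, 0, 0], "grip": 0},
  {"slide": [-5, -0.5, 0], "twist": [0, 0, 0], "grip": 0},
  {"slide": [-5, -0.5, 0], "twist": [0, 0, 0], "grip": 0},
])

```text
time_s: 9.0
ee_pos: [609.0, -55.1, 176.9]
tool_rot: [3.141, -0.001, 0.094]
contact_force: [1.1, 0.6, 0.5]
opening: 0.2
gripper_force: 0.8
```

Call:
play_rows([
  {"slide": [-6.5, -0.6, 0.5], "twist": [0, 0, 0], "grip": 0},
  {"slide": [-6.5, -0.6, 0.5], "twist": [0, 0, 0], "grip": 0},
  {"slide": [-5.6, -0.6, -0.3], "twist": [0, 0, 0], "grip": 0},
  {"slide": [-5.6, -0.6, -0.4], "twist": [0, 0, 0], "grip": 0},
])

```text
time_s: 9.4
ee_pos: [584.9, -57.4, 176.8]
tool_rot: [3.141, -0.001, 0.094]
contact_force: [3.2, 0.8, 1.4]
opening: -0.1
gripper_force: 1.7
```

Call:
play_rows([
  {"slide": [-5.5, -0.5, -1], "twist": [0, 0, 0], "grip": 0},
  {"slide": [-5.5, -0.5, -1.4], "twist": [0, 0, 0], "grip": 0},
  {"slide": [-5.3, -0.5, -1.8], "twist": [0, 0, 0], "grip": 0},
  {"slide": [-5.2, -0.5, -2.2], "twist": [0, 0, 0], "grip": 0},
])

```text
time_s: 9.8
ee_pos: [563.2, -59.4, 170.2]
tool_rot: [3.141, -0.0, 0.094]
contact_force: [3.6, -0.8, 4.7]
opening: 0.2
gripper_force: 2.1
```

Call:
play_rows([
  {"slide": [-4.9, -0.5, -2.6], "twist": [0, 0, 0], "grip": 0},
  {"slide": [-4.9, -0.4, -3], "twist": [0, 0, 0], "grip": 0},
  {"slide": [-4.5, -0.4, -3.3], "twist": [0, 0, 0], "grip": 0},
  {"slide": [-4.3, -0.4, -3.6], "twist": [0, 0, 0], "grip": 0},
])

```text
time_s: 10.2
ee_pos: [544.4, -61.1, 157.4]
tool_rot: [-3.142, 0.001, 0.094]
contact_force: [1.0, -0.9, 4.1]
opening: 0.1
gripper_force: 1.9
```

Call:
play_rows([
  {"slide": [-4, -0.4, -4], "twist": [0, 0, 0], "grip": 0},
  {"slide": [-3.7, -0.3, -4.2], "twist": [0, 0, 0], "grip": 0},
  {"slide": [-3.3, -0.3, -4.5], "twist": [0, 0, 0], "grip": 0},
  {"slide": [-3.1, -0.3, -4.8], "twist": [0, 0, 0], "grip": 0},
])

```text
time_s: 10.6
ee_pos: [530.3, -62.3, 139.7]
tool_rot: [-3.141, 0.001, 0.094]
contact_force: [-0.1, -0.8, 3.2]
opening: 0.1
gripper_force: 1.1
```

Call:
play_rows([
  {"slide": [-2.6, -0.3, -5], "twist": [0, 0, 0], "grip": 0},
  {"slide": [-2.3, -0.2, -5.1], "twist": [0, 0, 0], "grip": 0},
  {"slide": [-1.8, -0.2, -5.3], "twist": [0, 0, 0], "grip": 0},
  {"slide": [-1.6, -0.2, -5.4], "twist": [0, 0, 0], "grip": 0},
  {"slide": [0, 0, 0], "twist": [0, 0, 0], "grip": 0},
])

```text
time_s: 11.1
ee_pos: [522.1, -63.2, 118.5]
tool_rot: [-3.141, 0.001, 0.094]
contact_force: [0.3, 0.6, 1.0]
opening: 0.1
gripper_force: 0.0
```

Call:
play_rows([
  {"slide": [0, 0, 30], "twist": [0, 0, 0], "grip": 0},
  {"slide": [-15, -1, 45], "twist": [0, 0, 0], "grip": 0},
  {"slide": [-30, -3, 45], "twist": [0, 0, 0], "grip": 0},
  {"slide": [-30, -3, 0], "twist": [0, 0, 0], "grip": 0},
  {"slide": [0, 0, 0], "twist": [0, 0, 0], "grip": 0},
])

```text
time_s: 11.6
ee_pos: [447.6, -69.9, 237.2]
tool_rot: [3.141, -0.001, 0.094]
contact_force: [0.7, -1.2, 0.3]
opening: -0.1
gripper_force: 0.0
```

```bash
python3 - <<'E'
from h import *
c=cam("top");save(c,"top6.png",(150,140,100,110),s=5.4);s=cam("side");save(s,"side6.png",(170,170,180,150),s=4)
print(monitor.observe()["ee_pos"],monitor.observe()["contact_force"])
cv2.imwrite("pics/both6.png",np.hstack([cv2.resize(cv2.imread("pics/top6.png"),(400,440)),cv2.resize(cv2.imread("pics/side6.png"),(400,440))]))
E
```

```text
[450.05871285 -70.14129658 236.42468082] [ 0.37439104  0.54243056 -0.0612837 ]
```

View pics/both6.png

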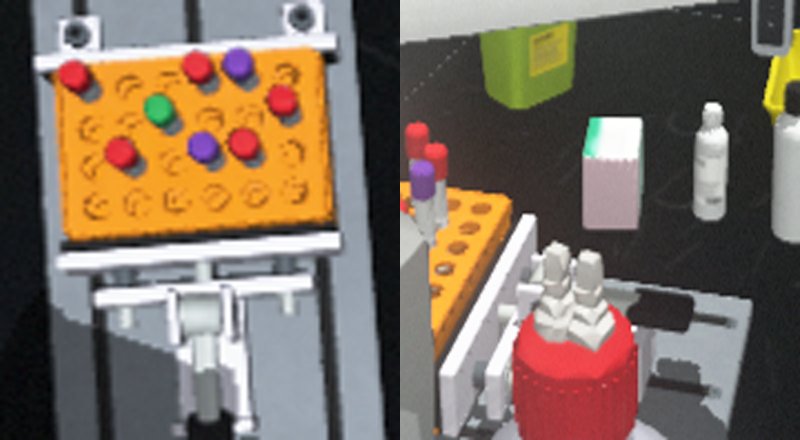

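The lever lies flat: the paddle is level at (660,308) in the side half, and the rack is tight between jaw and fence. I'll check the paddle's projected position, then hand in.

```bash
python3 - <<'E'
from h import *
s=cam("side");X=np.array([np.cos(.095),np.sin(.095),0])
for r in(52,92):
    q=proj(s,np.array([584,-57,102])-r*X);print((q-170)*[400/180,440/150])
print(order.job_done())
E
```

```text
[225.13117158 304.82180384]
[288.39868701 314.82113092]
the job is handed in; nothing more can be done
None
```

The job is handed in: the rack is pushed square against the fence with about 7 N on it, and the cam lever has snapped past centre and lies flat. Nothing on the bench beside the mixer was touched.

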